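# Unscrew the jar that fits the brace and hold its lid

## Task

Of the three six-sided glass jars on the ledge, take the one that fits the socket of the white jar brace and, keeping it upright, stand it fully down in there with its lid still on, so that it cannot turn. Unscrew its tight lid anticlockwise, stop turning as soon as the threads let go, and lift the lid straight up. Finish still holding the lid level over the jar, just clear of its mouth by a centimetre or two, with the jar left standing in the brace and all the other things left where they are.

Things in the scene. Friction and masses are not known exactly. Their poses are not given: they have to be found in the camera images.
- jar_center (a point): The jar that fits the brace: clear glass, six-sided body 54 mm across flats (62 across corners), 46 mm high, then a round neck 36 mm across and a plain steel lid; 76 mm tall with the lid on, about 0.2 kg. This point is on its axis, 27 mm above its underside; z up, x square to one of its six flats (all alike: its heading repeats every 60 degrees).
- jar_rim (a point): Centre of that jar's mouth, 71.5 mm above its underside. On the neck are three short threads, one over each lug of the lid: the lid cannot be pulled straight off. Turned anticlockwise from above, it rises 2 to 3 mm and the threads let go after 0.87 to 1.01 rad against the jar. Up to 1.6 rad it lifts straight off; farther round the lugs run into the next threads. Clockwise it stops within 0.2 rad.
- lid_center (a point): Steel screw lid of that jar, round, 48 mm across, 22 mm tall; closed, its lower edge is 54 mm above the jar's underside, 8 mm above the six-sided body. This point is its centre, half-way up (65 mm above the jar's underside when closed). Tight: a sprung sealing liner, 0.3 to 0.5 N m to turn; grip it with 25 to 45 N. Its skirt is clear of the glass once it is 17.5 mm above its closed height.
- lid_edge (a point): Point on the outer edge of that lid, half-way up, 24 mm from the lid's axis along the lid's own x. Seen from above it starts within 0.07 rad of the direction of jar_center's x axis, so its direction in the jar's frame tells how far the lid has been turned.
- brace: The jar brace: white round base, 112 mm across, held to the ledge by suction (it does not move), with a grey tab at its front and a six-sided socket that a jar of the right size drops into with 1.5 mm of play on each side; it can turn about 6 degrees there before the walls hold it. The smaller jar would spin in it, the larger does not enter. Origin at its underside.
- socket_floor (a point): Centre of the floor of the brace's socket: six-sided, 57 mm across flats, open upwards, floor 10 mm above the ledge, straight walls to 32 mm above the ledge, then a 45 degree lead-in lip, about 4 mm wider on each side, to 36 mm. x of this frame is square to one of the six walls (they repeat every 60 degrees), z up.
- jar_small_center (a point): Look-alike jar, too small for the brace: 46 mm across flats, body 44 mm high, 74 mm tall with its 41 mm steel lid. Point on its axis 37 mm up. Stays where it is.
- jar_large_center (a point): Look-alike jar, too large for the brace: 62 mm across flats, body 48 mm high, 78 mm tall with its 55 mm steel lid. Point on its axis 39 mm up. Stays where it is.
- medicine_bottle: Closed amber medicine bottle, 48 mm across, 85 mm tall, origin at its underside. Stays where it is.
- spacer: Grey inhaler spacer lying on its side, 146 mm long, 49 mm thick, origin under its middle, x along it. Stays where it is.
- funnel: White plastic funnel standing mouth down, 84 mm across, 85 mm tall, origin under its centre. Stays where it is.
- silicone_jar: Round glass jar with a grey silicone push-on lid, 58 mm across, 58 mm tall, origin at its underside. Stays where it is.
- pill_box: White seven-day pill box, 34 x 154 x 21 mm, origin under its middle, long side along its y. Stays where it is.
- clipper: Folded steel nail clipper, 62 mm long, in the half-open clear drawer at the back, origin under its middle. Stays where it is.

How it is judged (in metres and radians):
On the way, in this order (a step that is already met when the one before it is completed fails the run):
1. the fitting jar stands fully down in the brace's socket, its lid still closed (horizontal distance between jar_center and socket_floor below 0.004 m and z of jar_center in the frame of socket_floor below 0.0315 m and angle between jar_center's own z axis and vertical below 0.1 rad and z of lid_center in the frame of jar_center below 0.0405 m), for 0.2 s.
2. the lid's threads have let go and it has come up, the jar still down in the socket (horizontal distance between jar_center and socket_floor below 0.004 m and z of jar_center in the frame of socket_floor below 0.0315 m and angle between jar_center's own z axis and vertical below 0.1 rad and z of lid_center in the frame of jar_center above 0.044 m), for 0.1 s.
At the end, for the whole second after the job is handed in: Jar in the socket: axis within 4 mm, underside within 4.5 mm of the floor, upright within 0.1 rad. Fingers hold its lid (over 1 N), still, level within 0.2 rad, 12 mm off the jar axis at most, lower edge 1 to 44 mm above the rim, not touching the jar. Other things moved under 25 mm (horizontal distance between jar_center and socket_floor below 0.004 m and z of jar_center in the frame of socket_floor below 0.0315 m and angle between jar_center's own z axis and vertical below 0.1 rad and z of lid_center in the frame of jar_center between 0.0565 and 0.1 m and horizontal distance between lid_center and jar_center below 0.012 m and angle between lid_center's own z axis and vertical below 0.2 rad and contact force between the fingers and lid above 1 N and contact force between lid and jar below 0.05 N and linear speed of each of lid, jar below 0.02 m/s and distance of each of jar_small_center, jar_large_center, medicine_bottle, spacer, funnel, silicone_jar, pill_box, clipper from where it was at the start of the episode below 0.025 m); the arm keeps its last pose, push and grip.
It fails at once if the jar is tipped by more than 0.5 rad (angle between jar_center's own z axis and vertical above 0.5 rad).
It fails at once if the lid is turned far past the release (beyond about 130 degrees) while over the neck (x of lid_edge in the frame of jar_center below -0.0155 m and horizontal distance between lid_center and jar_center below 0.004 m).
It fails at once if another jar or a bystander is moved by more than 25 mm (distance of any of jar_small_center, jar_large_center, medicine_bottle, spacer, funnel, silicone_jar, pill_box, clipper from where it was at the start of the episode above 0.025 m).
It also fails if it takes over 45 s, if anything falls off the work surface, if the arm or the gripper's body presses on something with over 40 N, if the wrist force passes 120 N, or if a joint passes its speed limit or range.

## Robot

A 7-joint arm with a two-finger parallel gripper is mounted at the origin on the work surface. World frame = base frame: x ahead of the robot, y to its left, z up, the work surface at z = 0. Lengths are in m, angles in degrees, forces in N, time in s.
With the tool pointing down it reaches from about 0.425 to 0.95 m from the base axis. Payload 16.7 kg.
Tool frame: the origin (TCP) lies at the very end of the fingers, on their centre line; the grasp point (between the pads) lies env.grasp_offset behind it (env.grasp_offset is the distance from the TCP to the grasp point, in m); z points along the fingers, y is the direction in which the jaws open and shut (so a half turn about z gives the same grasp; the last joint's range is limited). The gripper opens to 94 mm and grips with 3 to 60 N. Pads are 16 mm wide; open, the fingers measure 119 mm over their backs; the gripper's body (75 mm by 177 mm) begins 78 mm behind the grasp point.
Start: joints at [55.548, 24.414, 4.234, 92.017, -1.954, 63.644, -3.845], TCP at [0.295, -0.607, 0.205] pointing down, gripper open.
Joint ranges: [-163.25, 163.25], [-28.42, 122.38], [-70.27, 78.77], [12.13, 141.07], [-58.53, 238.53], [9.26, 117.41], [-156.51, 156.51]. Speed limits (degrees/s): [108.29, 108.29, 136.94, 136.94, 172.46, 172.46, 172.46].

## Interface

Orientations are given as [roll, pitch, yaw] about the fixed x, y, z axes, in that order (R = Rz(yaw) Ry(pitch) Rx(roll)).
In Python, from cell import env, read_state, viewer gives the robot as it stands. Calls block until the motion is done:
- env.move_ptp(position, orientation): joint-space move of the TCP to a pose.
- env.move_straight(position, frame=None, speed=0.15): straight line of the TCP; frame=None keeps the orientation; speed is the mean speed in m/s.
- env.move_joints(angles): joint-space move.
- env.move_gripper(opening, effort=None): opening from 0.0 (shut) to 1.0 (fully open); effort is the grip in N (None keeps the last); returns when the fingers have stopped.
- env.dwell(seconds).
- env.ik(position, orientation): joint angles nearest the present ones, or None.
- read_state(): the state.
- viewer.get_image(name): name is "scene" or "top" or "wrist"; returns the picture (480x640x3 uint8, blue, green, red); there is no depth.
- viewer.camera_params(name): a dict with "fx", "fy", "cx", "cy" (pixels), "pose" (4x4, takes a point from camera to world coordinates). Camera axes: x right, y down, z forward; pixel columns grow to the right and rows downward; lengths in m; the calibration is good to about 2 mm. A picture is of the moment at which its call begins: read the wrist's pose just before it. camera_params takes no time and is no camera call; for the wrist camera it gives the pose at the moment of the call.
A pose or a line that the arm cannot do raises env.PlanningError and nothing moves.
- env.job_done(): hands the job in, once; it reports no verdict.
The state is a dict: "clock": time; "joint_positions": joint angles; "dq": joint speeds; "tau": joint torques, N m; "position": TCP position; "ee_rot": TCP orientation; "force": force on the tool from outside, world axes, zero at the start; "moment": the same for the moment, N m; "opening": opening from 0.0 (shut) to 1.0 (fully open).
Only numpy, scipy, OpenCV 4.12 (cv2) and the standard library are available. Lean on these libraries where they do the work, as an engineer would, in place of code of your own. Each camera call takes 0.05 s, during which the arm holds its last target. There are 200 camera calls.

## Working session

There is one attempt and no reset: what is moved stays moved. The work goes in short steps, each a Python script; the robot and the scene stay as the last script left them, time stands still between calls to the robot, and variables do not carry over. Pictures are saved under pics/ and viewed, about 8 in all and at most 12, crops included, and the job is handed in when it is done.

```bash
ls; mkdir -p pics
python3 - <<'E'
from cell import env, read_state, viewer
import cv2,numpy as np
for n in ("scene","top"):
    cv2.imwrite(f"pics/{n}0.png",viewer.get_image(n)); p=viewer.camera_params(n); print(n,p['fx'],p['cx'],p['cy'],np.round(p['pose'],3).tolist())
p=viewer.camera_params("wrist");print(p['fx'],np.round(p['pose'],3).tolist())
s=read_state();print(s,env.grasp_offset)
E
```

```text
pics
scene 461.5189307557522 315.3324625149547 241.8865191064774 [[-0.396, 0.485, -0.78, 1.313], [0.918, 0.198, -0.343, 0.323], [-0.012, -0.852, -0.523, 0.587], [0.0, 0.0, 0.0, 1.0]]
top 609.4129349247488 335.90068413166 234.66803772901878 [[-0.006, -0.984, 0.175, 0.392], [-1.0, 0.007, 0.007, -0.002], [-0.008, -0.175, -0.984, 1.077], [0.0, 0.0, 0.0, 1.0]]
416.3586730617187 [[0.437, -0.868, -0.234, 0.364], [-0.899, -0.423, -0.112, -0.575], [-0.002, 0.259, -0.966, 0.384], [0.0, 0.0, 0.0, 1.0]]
{'clock': 0.1, 'joint_positions': array([55.54791645, 24.4463946 ,  4.2320267 , 92.04939017, -1.95245178,
       63.64504307, -3.84263008]), 'dq': array([ 0.04090028,  0.03437877,  0.04712419, -0.11609971, -0.00479329,
        0.11067187,  0.04429866]), 'tau': array([ 1.18874316e-02, -9.37449503e+01,  3.67820799e+00, -4.55033827e+01,
       -4.86203050e-02,  1.69559685e-02,  2.99330088e-05]), 'position': array([ 0.29447537, -0.60691606,  0.20483586]), 'ee_rot': array([-1.79931608e+02,  6.25777889e-03,  2.58865162e+01]), 'force': array([ 0.28483049, -0.32443012, -0.54564012]), 'moment': array([-0.04777014,  0.0107199 ,  0.03250801]), 'opening': 1.002167283924267} 0.0188
```

View pics/top0.png

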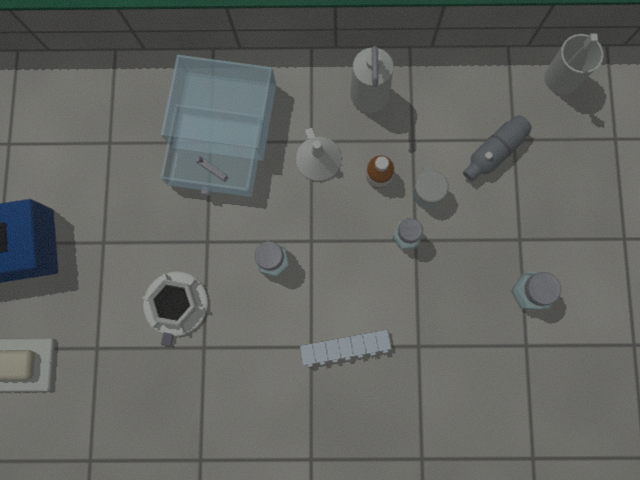

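View pics/scene0.png

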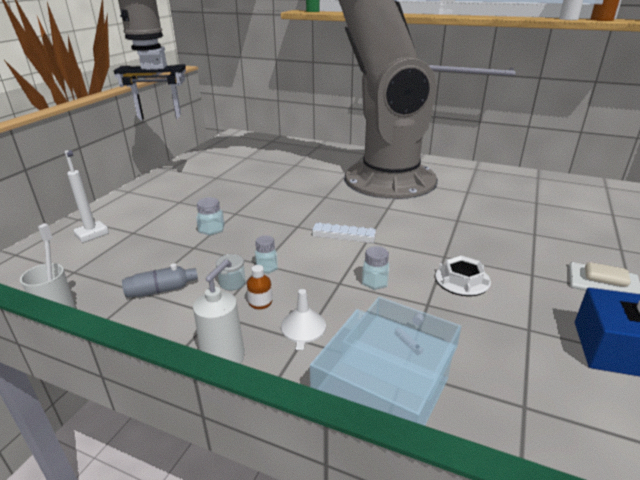

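```bash
cat > h.py <<'E'
from cell import env, read_state, viewer
import cv2,numpy as np
def ray(n,uv,z,p=None):
    p=p or viewer.camera_params(n); P=np.array(p['pose'])
    d=P[:3,:3]@[(uv[0]-p['cx'])/p['fx'],(uv[1]-p['cy'])/p['fy'],1]
    return P[:3,3]+d*(z-P[2,3])/d[2]
def proj(p,X):
    P=np.array(p['pose']); c=(np.atleast_2d(X)-P[:3,3])@P[:3,:3]
    return np.c_[c[:,0]/c[:,2]*p['fx']+p['cx'],c[:,1]/c[:,2]*p['fy']+p['cy']]
E
python3 - <<'E'
from h import *
for n,uv,z in (("jarlid",(269,256),.076),("small",(410,230),.074),("large",(542,288),.078),("brace",(175,303),.02),("socket",(173,302),.036)):
    print(n,np.round(ray("top",uv,z),3))
j=ray("top",(269,256),.076);b=ray("top",(175,303),.02)
for k,q in (("j",j),("b",b)):
    for yaw in (0,-30,30,60,-60,90,-90,120,150,180): 
        a=env.ik([q[0],q[1],.1],[180,0,yaw]); print(k,yaw,None if a is None else np.round(a,0).tolist())
E
```

```text
jarlid [0.535 0.116 0.076]
small [ 0.578 -0.119  0.074]
large [ 0.479 -0.331  0.078]
brace [0.462 0.285 0.02 ]
socket [0.463 0.284 0.036]
j 0 [3.0, 22.0, -27.0, 113.0, 13.0, 48.0, -121.0]
j -30 [-3.0, 21.0, -19.0, 113.0, 9.0, 48.0, -147.0]
j 30 [6.0, 22.0, -30.0, 112.0, 15.0, 49.0, -92.0]
j 60 [8.0, 23.0, -33.0, 112.0, 16.0, 49.0, -64.0]
j -60 [-68.0, 39.0, 69.0, 116.0, -45.0, 57.0, -126.0]
j 90 [10.0, 23.0, -35.0, 112.0, 17.0, 50.0, -34.0]
j -90 [27.0, 31.0, -59.0, 111.0, 32.0, 56.0, 133.0]
j 120 [12.0, 24.0, -38.0, 112.0, 19.0, 50.0, -6.0]
j 150 [14.0, 25.0, -41.0, 112.0, 21.0, 51.0, 23.0]
j 180 [17.0, 26.0, -45.0, 112.0, 23.0, 52.0, 51.0]
b 0 [0.0, 26.0, -48.0, 112.0, 25.0, 52.0, -150.0]
b -30 [-76.0, 26.0, 48.0, 117.0, -26.0, 48.0, -133.0]
b 30 [-2.0, 26.0, -45.0, 112.0, 23.0, 51.0, -119.0]
b 60 [8.0, 31.0, -60.0, 112.0, 33.0, 56.0, -97.0]
b -60 [-88.0, 39.0, 69.0, 117.0, -45.0, 57.0, -145.0]
b 90 [10.0, 32.0, -62.0, 112.0, 34.0, 57.0, -68.0]
b -90 [8.0, 31.0, -59.0, 112.0, 32.0, 55.0, 114.0]
b 120 [11.0, 33.0, -63.0, 112.0, 35.0, 57.0, -39.0]
b 150 [12.0, 34.0, -65.0, 112.0, 37.0, 58.0, -10.0]
b 180 [12.0, 35.0, -66.0, 112.0, 38.0, 59.0, 19.0]
```

Run:
```python
from h import *
import pickle
out=[];ps={}
for k,x,y in (("j",.535,.039),("b",.462,.208)):
    env.move_ptp([x,y,.19],[180,0,90]); env.dwell(.2)
    p=viewer.camera_params("wrist"); im=viewer.get_image("wrist"); ps[k]=p
    cv2.imwrite(f"pics/w_{k}.png",im); 
    c=proj(p,[[x,y+.077,.05]])[0]; print(k,np.round(c),np.round(p['pose'],3).tolist(),read_state()['clock'])
    u,v=np.clip(c.astype(int)-[100,100],0,[440,280]); print(u,v)
    out.append(cv2.resize(im[v:v+200,u:u+200],(400,400),interpolation=cv2.INTER_CUBIC))
pickle.dump(ps,open("ps.pkl","wb"))
o=np.hstack(out); o=cv2.convertScaleAbs(o,alpha=1.5,beta=10);cv2.imwrite("pics/both.png",o)
```

```text
j [317. 124.] [[1.0, -0.0, 0.0, 0.536], [-0.0, -0.966, -0.259, 0.113], [0.0, 0.259, -0.966, 0.369], [0.0, 0.0, 0.0, 1.0]] 2.8
217 24
b [316. 123.] [[1.0, -0.001, -0.0, 0.464], [-0.001, -0.966, -0.259, 0.281], [0.0, 0.259, -0.966, 0.369], [0.0, 0.0, 0.0, 1.0]] 3.8167
216 23
```

View pics/both.png

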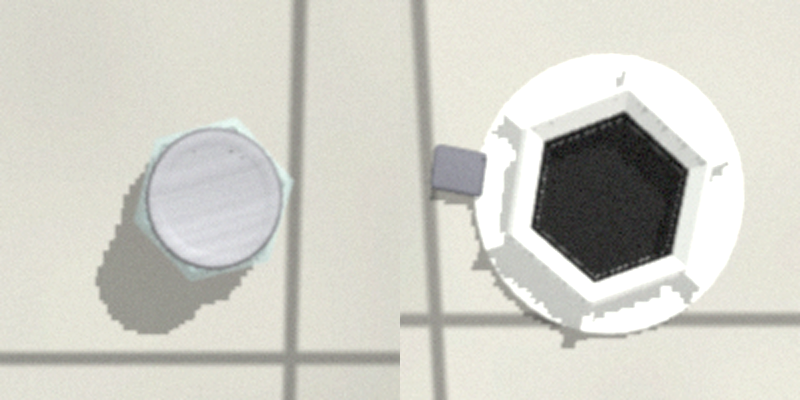

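Run:
```python
from h import *
import pickle
from scipy.optimize import least_squares
ps=pickle.load(open("ps.pkl","rb"))
def world(pts,p,z): return np.array([ray("wrist",q,z,p)[:2] for q in pts])
def hexfit(W,af,free):
    best=None
    for a0 in np.radians(np.arange(0,60,10)):
        def f(v):
            d=W-v[:2]; th=np.arctan2(d[:,1],d[:,0])-v[2]; th=(th+np.pi/6)%(np.pi/3)-np.pi/6
            return np.hypot(*d.T)*np.cos(th)-v[3]
        r=least_squares(f,[*W.mean(0),a0,af/2],loss='soft_l1',f_scale=.0005)
        if best is None or r.cost<best.cost: best=r
    r=best; print("xy",np.round(r.x[:2],4),"normal deg mod60",np.degrees(r.x[2])%60,"AF",2*r.x[3],"rms",np.sqrt(np.mean(r.fun**2)))
    return r
def big(m,near):
    n,l,s,c=cv2.connectedComponentsWithStats(m.astype(np.uint8)); i=l[int(near[1]),int(near[0])]
    m=(l==i).astype(np.uint8); cs,_=cv2.findContours(m,0,cv2.CHAIN_APPROX_NONE); return max(cs,key=cv2.contourArea)
im=cv2.imread("pics/w_b.png"); g=cv2.cvtColor(im,6)
c=big(g<60,(216+105,23+98))
hexfit(world(cv2.convexHull(c)[:,0] if 0 else c[:,0],ps['b'],.032),.057,1)
im=cv2.imread("pics/w_j.png").astype(int); near=(217+107,24+99)
# print sample colours bgr
for n,(u,v) in dict(bg=(100,100),body=(240,124),body2=(288,180),lid=(214,198),shadow=(130,290),body3=(145,210)).items(): print(n,im[24+v//2,217+u//2])
cy=(im[:,:,1]-im[:,:,2]); m=cy>8
yy,xx=np.mgrid[:480,:640]; m|=np.hypot(xx-near[0],yy-near[1])<28
c=big(m,near); W=world(c[:,0],ps['j'],.046); r=hexfit(W,.054,1)
v=cv2.imread("pics/w_j.png"); 
for q in c[:,0]: v[q[1],q[0]]=(0,0,255)
# lid: grey edges -> circle
cr=cv2.cvtColor(cv2.imread("pics/w_j.png"),6)[24:224,217:417]
h=cv2.HoughCircles(cr,3,1,50,param1=80,param2=.6,minRadius=25,maxRadius=45); print(h)
for u,w,R in h[0][:1]:
    print("lid",ray("wrist",(u+217,w+24),.076,ps['j']), "dia",np.hypot(*(ray("wrist",(u+217+R,w+24),.076,ps['j'])-ray("wrist",(u+217-R,w+24),.076,ps['j']))[:2]))
cv2.imwrite("pics/jc.png",cv2.resize(v[24:224,217:417],(400,400)))
```

```text
xy [0.4649 0.2862] normal deg mod60 49.534567508056654 AF 0.055119240769807454 rms 0.00020680872978356363
bg [131 137 139]
body [153 156 149]
body2 [140 143 132]
lid [136 132 133]
shadow [91 96 94]
body3 [109 110 100]
xy [0.5401 0.1165] normal deg mod60 9.914100441181267 AF 0.038753945923631024 rms 0.000874294055407822
[[[106.5  97.5  34.4]
  [ 75.5 139.5  27.5]
  [164.5 142.5  39.9]
  [115.5 170.5  36.5]
  [112.5  26.5  39.5]
  [ 16.5  97.5  44.4]
  [ 23.5 154.5  27.5]
  [176.5  73.5  42.2]
  [ 46.5  51.5  44.4]
  [182.5 191.5  41.9]
  [184.5  16.5  39.7]
  [ 55.5 197.5  34. ]]]
lid [0.5394217 0.117501  0.076    ] dia 0.04664282460219666
```

Run:
```python
from h import *
import pickle
from scipy.optimize import minimize
ps=pickle.load(open("ps.pkl","rb"))
im=cv2.GaussianBlur(cv2.imread("pics/w_j.png").astype(np.float32),(0,0),1)
d=im[:,:,1]-im[:,:,2]; print("bg",np.median(d),"lidr",d[123,324])
m=d>4.5   # cyan
def H(a,x,y): return np.array([[x+.027/np.cos(np.pi/6)*np.cos(t),y+.027/np.cos(np.pi/6)*np.sin(t),.046] for t in np.radians(a+30+60*np.arange(6))])
best=[]
yy,xx=np.mgrid[:480,:640]; lid=np.hypot(xx-323.5,yy-121.5)<35
for x in np.arange(.534,.546,.001):
  for y in np.arange(.112,.122,.001):
    for a in np.arange(0,60,2):
        k=np.zeros((480,640),np.uint8); cv2.fillPoly(k,[np.round(proj(ps['j'],H(a,x,y))*8).astype(np.int32)],1,shift=3)
        s=slice(60,190),slice(250,400)
        k=(k[s]>0)&~lid[s]; best.append(((k^(m[s]&~lid[s])).sum(),x,y,a))
best.sort(); print(best[:6], m[60:190,250:400].sum())
```

```text
bg -0.44641876 lidr 0.69906616
[(np.int64(399), np.float64(0.54), np.float64(0.116), np.int64(44)), (np.int64(411), np.float64(0.54), np.float64(0.116), np.int64(46)), (np.int64(413), np.float64(0.539), np.float64(0.116), np.int64(46)), (np.int64(416), np.float64(0.54), np.float64(0.116), np.int64(42)), (np.int64(416), np.float64(0.54), np.float64(0.117), np.int64(42)), (np.int64(418), np.float64(0.539), np.float64(0.116), np.int64(42))] 654
```

Run:
```python
from h import *
x,y=.5395,.117
env.move_ptp([x,y,.13],[180,0,90]); env.move_straight([x,y,.051],speed=.1)
f0=read_state()['force']
env.move_gripper(.35,effort=40); s=read_state(); print("op",s['opening'],s['opening']*94,s['force']-f0)
cv2.imwrite("pics/g.png",viewer.get_image("wrist"))
env.move_straight([x,y,.12],speed=.08); s=read_state(); print(s['opening'],s['force']-f0)
env.move_straight([.4649,.2862,.12],[180,0,96],speed=.12); env.dwell(.2)
s=read_state(); print(s['opening'],s['force']-f0,s['position'],s['clock'])
a=viewer.get_image("wrist"); cv2.imwrite("pics/o.png",a)
b=cv2.imread("pics/g.png"); print(np.round(proj(viewer.camera_params("wrist"),[.4649,.2862,.05])))
cv2.imwrite("pics/go.png",np.hstack([cv2.resize(b[100:480,120:520],(400,380)),cv2.resize(a[100:480,120:520],(400,380))]))
```

```text
op 0.5134423984477507 48.26358545408857 [0.09696524 0.54205627 1.07753977]
0.5122524625353492 [ 0.41880714  1.14162964 -2.62224031]
0.5130979733508895 [ 0.99869659  0.65177554 -2.30297928] [0.46509763 0.28585407 0.12000012] 9.0917
[[317. 251.]]
```

View pics/go.png

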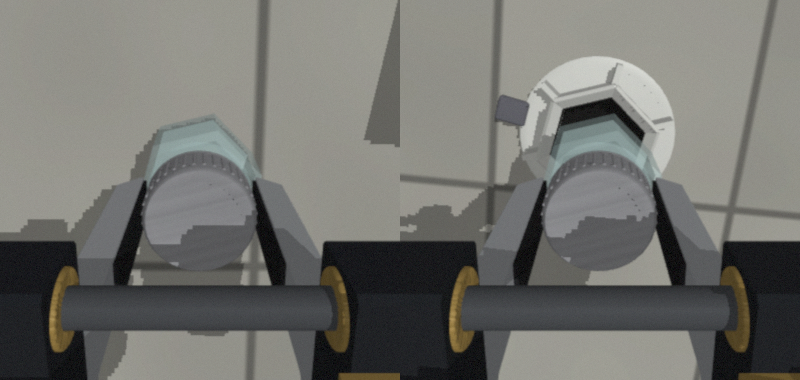

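Run:
```python
from h import *
p=viewer.camera_params("wrist"); s=read_state()
print("lid ctr",ray("wrist",(319.5,311),.145,p), s['position'])
a=cv2.imread("pics/o.png")
def H(x,y,z,af,ang): return np.array([[x+af/2/np.cos(np.pi/6)*np.cos(t),y+af/2/np.cos(np.pi/6)*np.sin(t),z] for t in np.radians(ang+30+60*np.arange(6))])
x,y=s['position'][:2]
for h,c in ((H(.4649,.2862,.032,.057,49.5),(0,0,255)),(H(x,y,.069+.046,.054,50),(0,255,0)),(H(x,y,.069,.054,50),(0,255,255))):
    cv2.polylines(a,[np.round(proj(p,h)*8).astype(np.int32)],True,c,1,cv2.LINE_AA,3)
t=np.linspace(0,6.28,60); cv2.polylines(a,[np.round(proj(p,np.c_[x+.024*np.cos(t),y+.024*np.sin(t),0*t+.145])*8).astype(np.int32)],True,(255,0,0),1,cv2.LINE_AA,3)
cv2.imwrite("pics/ov.png",cv2.resize(a[140:400,220:420],(600,780))[:600])
```

```text
lid ctr [0.46606509 0.28941844 0.145     ] [0.46504996 0.28591714 0.12000454]
```

View pics/ov.png

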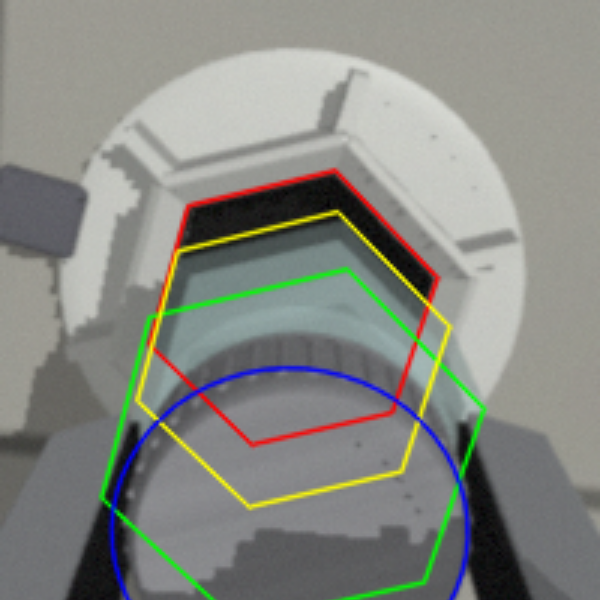

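```bash
cat >> h.py <<'E'
def down(x,y,z0,z1,f0,step=.002,fmax=12):
    z=z0
    while z>z1+1e-6:
        z=max(z-step,z1); env.move_straight([x,y,z],speed=.04); s=read_state(); d=s['force']-f0
        print(round(z,4),np.round(d,1),np.round(s['moment'],2),np.round(s['position'],4))
        if d[2]>fmax: break
    return z
E
python3 - <<'E'
from h import *
x,y=.4649,.2862
env.move_straight([x,y,.09],speed=.1); env.dwell(.1)
f0=read_state()['force']; np.save("f0.npy",f0)
down(x,y,.09,.061,f0,.003,8); print(read_state()['clock'])
E
```

```text
0.087 [-0.7 -0.2 -0.6] [-0.02 -0.1  -0.01] [0.465  0.2862 0.0871]
0.084 [0.9 0.  0.1] [-0.04 -0.05 -0.  ] [0.4648 0.2861 0.0838]
0.081 [ 0.1 -0.6 -0.8] [-0.01 -0.07  0.01] [0.4648 0.2861 0.0808]
0.078 [-0.3 -0.1  0.2] [ 0.02 -0.08 -0.04] [0.4648 0.2861 0.0778]
0.075 [ 0.6  0.2 -1.1] [-0.07 -0.08  0.04] [0.4648 0.2861 0.0748]
0.072 [-0.2 -0.4 -0.6] [-0.05 -0.12 -0.02] [0.4648 0.2861 0.0718]
0.069 [ 0.2 -1.2 -0.1] [-0.01 -0.09 -0.04] [0.4648 0.2861 0.0688]
0.066 [ 0.6 -0.   0.4] [-0.02 -0.12  0.05] [0.4648 0.2861 0.0658]
0.063 [ 0.7 -0.4 -0.2] [ 0.03 -0.09 -0.03] [0.4648 0.2861 0.0628]
0.061 [-0.7  0.3  0. ] [ 0.03 -0.19  0.01] [0.4649 0.2863 0.061 ]
12.1917
```

Run:
```python
from h import *
x,y=.4649,.2862; f0=np.load("f0.npy")
z=down(x,y,.061,.057,f0,.0007,5); env.dwell(.4)
cv2.imwrite("pics/s1.png",viewer.get_image("scene"))
print("z seated",z, read_state()['clock'])
z=read_state()['position'][2]
# first part of the turn, following the thread (2.5 mm over 0.94 rad)
for k in range(1,8):
    a=6*k
    env.move_straight([x,y,z+.0025*np.radians(a)/.94],[180,0,96+a],speed=.03)
    s=read_state(); print(a,np.round(s['force']-f0,1),np.round(s['moment'],2),np.round(s['ee_rot'],1),round(s['position'][2],4),round(s['opening'],3),round(s['clock'],1))
```

```text
0.0603 [-3.4 -1.6  9.7] [-0.2   0.59  0.  ] [0.4649 0.2864 0.0607]
z seated 0.0603 12.8917
6 [-5.2  2.3  5.4] [0.5  1.07 0.05] [-180.    -0.   101.9] 0.0611 0.512 13.2
12 [-0.4  0.9  1.3] [ 0.42  0.13 -0.02] [180.   -0.  107.7] 0.0612 0.515 13.4
18 [-1.5  1.2 -0.1] [ 0.31  0.1  -0.01] [-180.    -0.   113.7] 0.0615 0.516 13.7
24 [-0.3  0.5 -0.4] [ 0.05 -0.14  0.03] [-180.     0.   119.7] 0.0618 0.516 13.9
30 [-0.5  0.5 -1.2] [ 0.04 -0.06 -0.06] [-180.    -0.   125.7] 0.0621 0.514 14.2
36 [-0.5  0.1 -1.4] [ 0.11 -0.18  0.04] [-180.    -0.   131.7] 0.0623 0.512 14.4
42 [-0.3 -0.7 -0.8] [ 0.14 -0.13 -0.01] [180.   -0.  137.7] 0.0627 0.515 14.7
```

Run:
```python
from h import *
a=viewer.get_image("wrist"); b=cv2.imread("pics/s1.png"); c=viewer.get_image("scene"); cv2.imwrite("pics/s2.png",c)
r=lambda i:cv2.resize(i[200:310,400:520],(400,367),interpolation=cv2.INTER_CUBIC)
cv2.imwrite("pics/chk.png",np.vstack([np.hstack([r(b),r(c)])[:, :],cv2.resize(a[100:400,120:520],(311,233)).copy() if 0 else cv2.copyMakeBorder(cv2.resize(a[100:400,120:520],(311,233)),0,0,0,489,cv2.BORDER_CONSTANT)]))
```

```text
(no output)
```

View pics/chk.png

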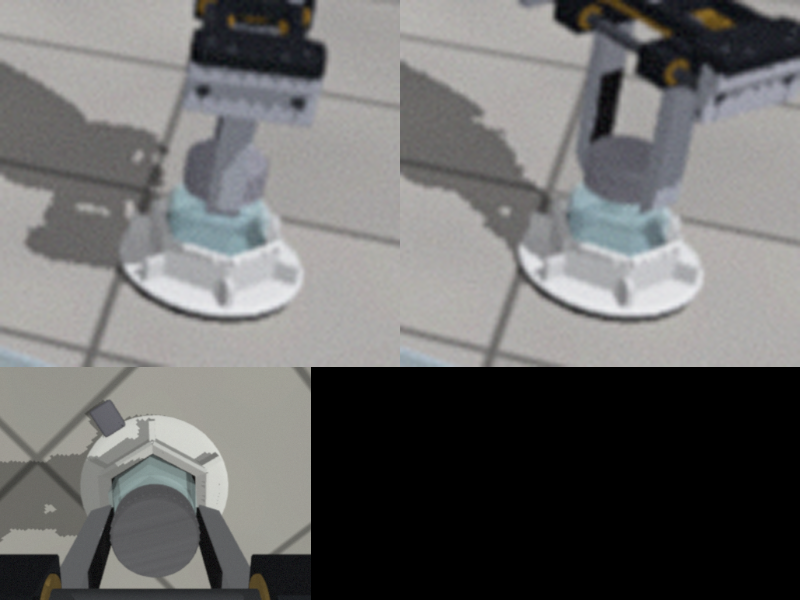

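Run:
```python
from h import *
x,y=.4649,.2862; f0=np.load("f0.npy"); z=.0607
def rep(t):
    s=read_state(); print(t,np.round(s['force']-f0,1),np.round(s['moment'],2),np.round(s['ee_rot'][2],1),round(s['position'][2],4),round(s['opening'],3),round(s['clock'],1)); return s
for a in (48,54,60,66):
    env.move_straight([x,y,z+.0025*min(np.radians(a)/.94,1.1)],[180,0,96+a],speed=.03); rep(a)
env.dwell(.2); s=rep("d"); z=s['position'][2]; cv2.imwrite("pics/w66.png",viewer.get_image("wrist"))
for i in range(4):
    z+=.0007; env.move_straight([x,y,z],speed=.02); s=rep("up")
    if s['force'][2]-f0[2]<-6: break
```

```text
48 [-0.5  1.1  0.7] [ 0.25 -0.07 -0.04] 143.8 0.063 0.513 15.1
54 [-2.4  1.6  5.8] [0.33 0.27 0.04] 149.7 0.0634 0.516 15.3
60 [-3.1  1.6  6.2] [0.38 0.47 0.06] 155.7 0.0635 0.514 15.6
66 [-2.9  2.7  5.1] [ 0.51  0.5  -0.02] 161.7 0.0635 0.516 15.8
d [-2.6  1.8  5.1] [0.53 0.57 0.01] 161.8 0.0635 0.514 16.0
up [-1.2  1.2  2.2] [ 0.34  0.19 -0.03] 162.0 0.0641 0.514 16.3
up [-0.8  0.   1. ] [0.14 0.07 0.04] 162.0 0.0648 0.517 16.6
up [-0.7  0.3  1.1] [ 0.11  0.13 -0.03] 162.0 0.0657 0.509 16.8
up [-0.6  0.2  0.8] [0.15 0.04 0.01] 162.0 0.0663 0.515 17.1
```

Run:
```python
from h import *
x,y=.4649,.2862; f0=np.load("f0.npy"); z=.0663
for z in (.068,.070,.073):
    env.move_straight([x,y,z],speed=.03); env.dwell(.1); s=read_state(); print(z,np.round(s['force']-f0,1),np.round(s['moment'],2),round(s['opening'],3),round(s['clock'],1))
    if s['force'][2]-f0[2]<-3: break
c=viewer.get_image("scene"); cv2.imwrite("pics/s3.png",c); b=cv2.imread("pics/s2.png"); a=viewer.get_image("wrist")
r=lambda i:cv2.resize(i[200:310,400:520],(400,367),interpolation=cv2.INTER_CUBIC)
cv2.imwrite("pics/chk2.png",np.vstack([np.hstack([r(b),r(c)]),cv2.copyMakeBorder(cv2.resize(a[100:400,120:520],(311,233)),0,0,0,489,cv2.BORDER_CONSTANT)]))
```

```text
0.068 [-1.7  1.   1.6] [ 0.21  0.08 -0.02] 0.514 17.4
0.07 [-0.9  0.9  2.5] [ 0.27 -0.01  0.02] 0.509 17.8
0.073 [-1.1  1.1  1.2] [0.25 0.04 0.02] 0.513 18.1
```

View pics/chk2.png

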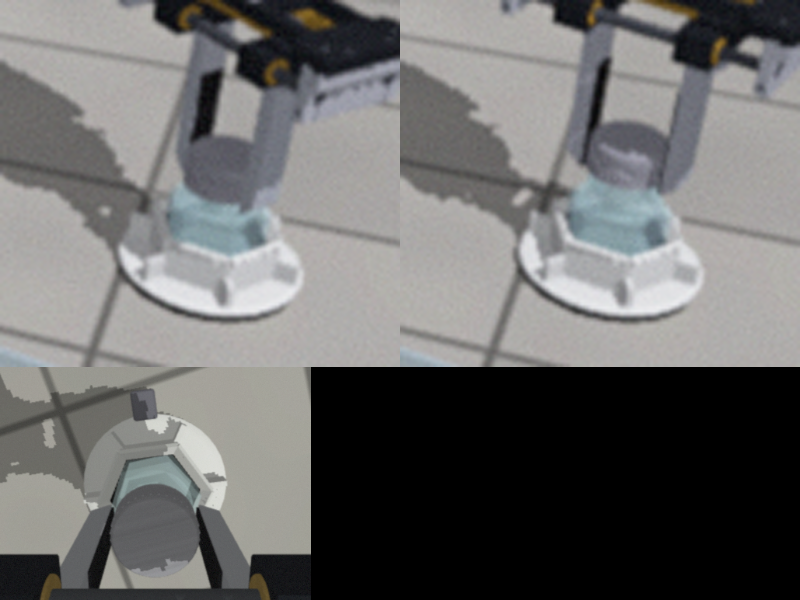

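Run:
```python
from h import *
x,y=.4649,.2862; f0=np.load("f0.npy")
env.move_straight([x,y,.090],speed=.03); env.dwell(.5); s=read_state(); print(np.round(s['force']-f0,1),np.round(s['moment'],2),s['position'],s['ee_rot'],round(s['opening'],3),round(s['clock'],1))
c=viewer.get_image("scene"); a=viewer.get_image("wrist"); t=viewer.get_image("top")
r=lambda i:cv2.resize(i[200:310,400:520],(400,367),interpolation=cv2.INTER_CUBIC)
cv2.imwrite("pics/chk3.png",np.hstack([r(c),cv2.resize(a[100:467,120:520],(400,367))]))
cv2.imwrite("pics/top1.png",t)
d=cv2.absdiff(t,cv2.imread("pics/top0.png")).max(2)
for n,(u,v) in dict(small=(410,232),large=(540,290),bottle=(380,170),spacer=(498,148),funnel=(318,157),sil=(432,187),pill=(346,348),clip=(212,168)).items(): print(n,np.mean(d[v-20:v+20,u-20:u+20]>40))
```

```text
[0.2 0.2 0.9] [ 0.07 -0.12 -0.08] [0.46486685 0.28618355 0.08994979] [-1.79996926e+02 -4.65382657e-03  1.61999392e+02] 0.517 19.4
small 0.0
large 0.0
bottle 0.0
spacer 0.0
funnel 0.0
sil 0.0
pill 0.0
clip 0.0
```

View pics/chk3.png

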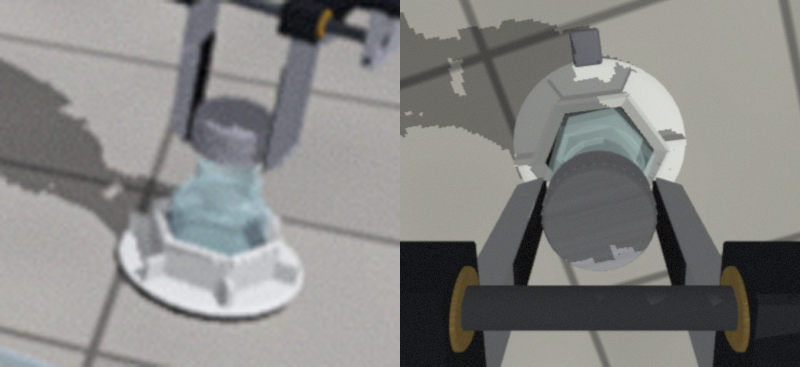

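```bash
python3 -c "
from h import *
env.job_done(); print(read_state()['clock'])"
```

```text
the job is handed in; nothing more can be done
the job is handed in; nothing more can be done
```

I handed the job in at about 19.5 s on the robot's clock. The fitting jar stands in the brace, and the gripper holds its lid level about 11 mm clear of the mouth. No verdict is reported, so these are my own checks.

- **Jar choice and seating:** The jaws closed to 48.3 mm on the lid, which matches the fitting jar. I turned the jar 6° to line up with the socket. It went down without touching until the last millimetre, and I pressed it onto the floor with about 10 N.
- **Unscrewing:** I turned the lid 66° anticlockwise while following the thread upward, then lifted straight up. The jar did not turn or lift in the pictures, and the lift met no resistance.
- **Last checks:** The gripper stands 29 mm above the lid's closed height, and the tool is vertical to 0.01°. The jaw opening still fits the 48 mm lid. In the top camera's before-and-after pictures, none of the eight other things showed any change.

**What disagreed:**
- The measured moment about the vertical axis stayed near zero, under 0.1 N m, while I turned the lid, where 0.3 to 0.5 N m was expected. I relied on the pictures instead: the grain on the lid kept its direction relative to the gripper, so it turned with the fingers and did not slip.
- A close wrist view before insertion put the lid about 1.5 to 3.5 mm off the tool axis. The overhead measurement put it within 1 mm. I kept the overhead value, and the contact-free entry supported it.

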